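# Set out the slide-draining place round the pile of blotting boards

### The arm

A 6-joint arm with a two-finger parallel gripper is mounted at the origin on a cart in front of the work surface, level with it; the furniture and walls round the work are solid. World frame = base frame: x ahead of the robot, y to its left, z up, the work surface at z = 0. Lengths are in m, angles in rad, forces in N, time in s.
With the tool pointing down it reaches from about 0.325 to 0.775 m from the base axis. Payload 5.5 kg.
Tool frame: the origin (TCP) lies at the very end of the fingers, on their centre line; the grasp point (between the pads) lies env.grip_depth behind it (env.grip_depth is the distance from the TCP to the grasp point, in m); z points along the fingers, y is the line along which they close (so a half turn about z gives the same grasp; the last joint's range is limited). The gripper opens to 88 mm and grips with 3 to 60 N. Pads are 20 mm wide; open, the fingers measure 115 mm over their backs; the gripper's body (75 mm by 178 mm) begins 61 mm behind the grasp point.
Start: joints at [-1.289, 0.091, 1.231, -0, 1.82, -0.057], TCP at [0.199, -0.566, 0.223] pointing down, gripper open.
Joint ranges: [-2.87, 2.87], [-0.86, 2.18], [0.17, 2.46], [-1.51, 4.65], [0.06, 2.69], [-2.65, 2.65]. Speed limits (rad/s): [2.57, 2.57, 3.01, 3.14, 3.14, 3.14].

### API

Orientations are given as a rotation vector (axis times angle).
In Python, from plant import get_obs, viewer, env gives the robot as it stands. The module is installed in compiled form; this text tells all that it offers.
- The arm moves only by the tool arm_command, never from a script. Its argument "motion" is one flat list of numbers, 7 for each row, row after row: the finger opening in cm, from 0 to 8.78, then the shift along the tool's x, y, z in cm, then the turn, a rotation vector about the tool's x, y, z in rad. In form: [fingers, dx, dy, dz, rx, ry, rz, fingers, dx, dy, dz, rx, ry, rz, ...]. A call has 1 to 10 rows; each row is the pose to reach, as a shift and turn from the pose commanded when the call began, along the tool's axes at that moment; what a row does not reach only later rows make up. A row lasts 1/10 s, in which the tool goes at most 50 mm and 8.59 degrees, less where a joint would pass 70% of its speed; a pose out of reach is approached as far as the arm can. A call with a gripper value outside its range is refused whole. The fingers move at their own pace and stop on an object; the grip force is fixed at half the most. Time passes only in rows, so rows that repeat a pose let the fingers close. It gives the time, the measured TCP pose, the force, the opening and the grip force at its end, in the units of the state.
- get_obs(): the state, without advancing time (a new reading comes with each control period).
- viewer.grab_frame(name): name is "side" or "top"; returns (picture, depth): 480x640x3 uint8, red, green, blue; 480x640 float32, m along the optical axis (not along the pixel's ray), 0 where there is no reading.
- viewer.camera_params(name): a dict with "vertical_fov" (degrees; the focal length in pixels is half the picture's height over the tangent of half this angle, whatever the lens; pixels are square), "cx", "cy" (the principal point, pixels), "pose" (4x4, takes a point from camera to world coordinates). Camera axes: x right, y down, z forward; pixel columns grow to the right and rows downward; lengths in m; the calibration is good to about 2 mm. A picture is of the moment at which its call begins. camera_params takes no time and is no camera call.
- env.job_done(): hands the job in; it is judged then, once.
The state is a dict: "clock": time; "q": joint angles; "joint_vel": joint speeds; "effort": joint torques, N m; "eef_pos": TCP position; "eef_rot": TCP orientation; "ft_force": force on the tool from outside, world axes, zero at the start; "torque": the same for the moment, N m; "grip_width": finger opening in m; "gripper_force": force on a finger pad.
Only numpy, scipy, OpenCV 4.12 (cv2) and the standard library are available. Lean on these libraries where they do the work, as an engineer would, in place of code of your own. Each camera call takes 0.05 s, during which the arm holds its last target. There are 200 camera calls.

### The job

Set out the slide-draining place round the pile of white blotting boards, in this order: lay the green slide box flat, centred and lengthwise on the pile; stand the orange bottle with the white cap left of the pile, in line with its long axis, 18 cm from middle to middle; stand the small brown bottle with the black cap halfway between the pile's middle and the orange bottle; stand the orange-lidded cup straight behind the pile, square to its long side, 10 cm from middle to middle. Left and behind (farther away) are as seen from the robot and turn with the pile; set things down upright without dropping them, and leave everything else where it stands.

Things in the scene. Friction and masses are not known exactly. Their poses are not given: they have to be found in the camera images.
- pile: Fixed pile of white blotting boards, 64 mm (its x) by 104 mm (its y), flat top. Its height above the worktop differs from start to start, 14 to 34 mm. Origin: centre of its TOP face. Its x axis points away from the robot ('behind'), its y axis to the left along its long side, each turned by up to 0.3 rad; z up.
- slide_box: Closed green plastic slide box lying flat, 36 mm (x) by 90 mm (y, long) by 16 mm high, about 60 g, with a white paper field on its lid. Origin: centre of its underside, z up. Take it from above across the 36 mm. Either end may lead when it lies on the pile.
- orange_bottle: Orange-brown plastic bottle, white cap, 46 mm across, 98 mm high. Take it by the body, the straight lower 60 mm; the cap (above 80 mm) cannot be gripped. About 100 g. Origin: centre of its underside, z up; round, so its yaw does not matter.
- brown_bottle: Small brown glass bottle, black cap, 26 mm across, 62 mm high. Take it by the body, the lower 38 mm; the cap (above 48 mm) cannot be gripped. About 30 g. Origin: centre of its underside, z up; round, so its yaw does not matter.
- orange_cup: Clear specimen cup with an orange screw lid, 64 mm high, 58 mm across the lid, body about 52 mm across at most and tapering slightly downward. Take it by the body, 20 to 40 mm above the worktop; the lid (above 52 mm) cannot be gripped. About 50 g. Origin: centre of its underside, z up; round, so its yaw does not matter.
- yellow_cup: Bystander, not to be moved: same cup with a YELLOW lid, 58 mm across, 64 mm high. Origin: centre of its underside.
- clicker: Bystander, not to be moved: round white hand tally counter, 52 x 52 x 22 mm. Origin: centre of its underside.
- red_cap_bottle: Bystander, not to be moved: small clear bottle with a red cap, 30 mm across, 58 mm high. Origin: centre of its underside.
- red_marker: Bystander, not to be moved: red felt marker lying flat, 15 x 130 x 17 mm, long along its y. Origin: centre of its underside.

How it is judged:
By the outcome, as a careful person would: the job done as asked, in the order asked, and still so for the second after the job is handed in, with the robot touching nothing.
It also fails if it takes over 106 s, if anything falls off the work surface, if the arm or the gripper's body presses on something with over 40 N, if the wrist force passes 120 N, or if a joint passes its speed limit or range.

## Working session

There is one attempt and no reset: what is moved stays moved. The work goes in short steps, Python scripts to look and compute and a tool call to move; the robot and the scene stay as the last step left them, time stands still between calls to the robot, and variables do not carry over. Pictures are saved under pics/ and viewed, at most 14 in all, crops included, and the job is handed in when it is done.

Besides the shell and the picture viewer there is one more tool, called as name(argument=value, ...) on one line, values as JSON. arm_command: Moves the arm, as the interface text tells. Its arguments: {"type":"object","properties":{"motion":{"type":"array","items":{"type":"number"}}},"required":["motion"]}

```bash
mkdir -p pics; cat > h.py <<'E'
import numpy as np, cv2
from plant import get_obs, viewer, env
def grab(n):
    p,d=viewer.grab_frame(n); c=viewer.camera_params(n)
    f=p.shape[0]/2/np.tan(np.radians(c["vertical_fov"])/2)
    return p,d,(f,c["cx"],c["cy"],np.array(c["pose"]))
def cloud(d,k):
    f,cx,cy,T=k; v,u=np.mgrid[:d.shape[0],:d.shape[1]]
    P=np.stack([(u-cx)/f*d,(v-cy)/f*d,d],-1)@T[:3,:3].T+T[:3,3]
    P[d==0]=np.nan; return P
def ray(u,v,z,k):
    f,cx,cy,T=k; r=T[:3,:3]@np.array([(u-cx)/f,(v-cy)/f,1]); return T[:3,3]+r*(z-T[2,3])/r[2]
E
python3 - <<'E'
from h import *
print(get_obs(), env.grip_depth)
for n in("top","side"):
    p,d,k=grab(n); cv2.imwrite(f"pics/{n}0.png",p[...,::-1]); np.savez(f"{n}0.npz",p=p,d=d); print(k, (d==0).mean(), viewer.camera_params(n))
E
```

```text
{'clock': 0.0, 'q': array([-1.28870472e+00,  9.18089361e-02,  1.23187661e+00, -5.64656294e-06,
        1.81979818e+00, -5.66910870e-02]), 'joint_vel': array([ 5.06017239e-05,  6.39846978e-04,  2.30098058e-04, -2.83049797e-03,
       -6.22876049e-04, -3.66218443e-04]), 'effort': array([-2.84674752e-04, -4.46455443e+01, -4.06439137e+01,  6.98060752e-02,
        2.94445432e-02, -1.26069758e-04]), 'eef_pos': array([ 0.19932158, -0.56560723,  0.22154201]), 'eef_rot': array([-3.09477757e+00, -5.29298521e-01,  3.42405359e-04]), 'ft_force': array([-0.262782  ,  0.72939748,  0.81198341]), 'torque': array([ 0.02251863, -0.06379082, -0.00556863]), 'gripper_force': 0.0, 'grip_width': 0.08768328683741228} 0.0187
(np.float64(474.6614084785556), 319.36293846339123, 242.862852762365, array([[-0.02019803, -0.99024294,  0.13788023,  0.37827516],
       [-0.99964356,  0.02241012,  0.01450992, -0.00390188],
       [-0.01745826, -0.13753802, -0.99034262,  1.35604586],
       [ 0.        ,  0.        ,  0.        ,  1.        ]])) 0.003935546875 {'vertical_fov': 53.644473564396364, 'cx': 319.3629384633912
[... 259 characters left out ...]
    ,  1.        ]])}
(np.float64(484.85081595225523), 319.6709762292397, 247.0107489891326, array([[-0.90023902, -0.28682069,  0.32757229,  0.19296621],
       [-0.43512011,  0.56588271, -0.70031939,  0.79043382],
       [ 0.01549859, -0.77298813, -0.63423114,  0.76939049],
       [ 0.        ,  0.        ,  0.        ,  1.        ]])) 0.004108072916666667 {'vertical_fov': 52.670600962612625, 'cx': 319.6709762292397, 'cy': 247.0107489891326, 'pose': array([[-0.90023902, -0.28682069,  0.32757229,  0.19296621],
       [-0.43512011,  0.56588271, -0.70031939,  0.79043382],
       [ 0.01549859, -0.77298813, -0.63423114,  0.76939049],
       [ 0.        ,  0.        ,  0.        ,  1.        ]])}
```

View pics/top0.png

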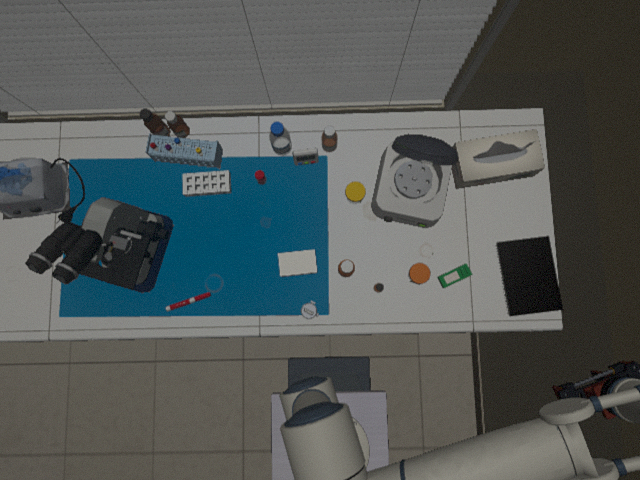

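View pics/side0.png

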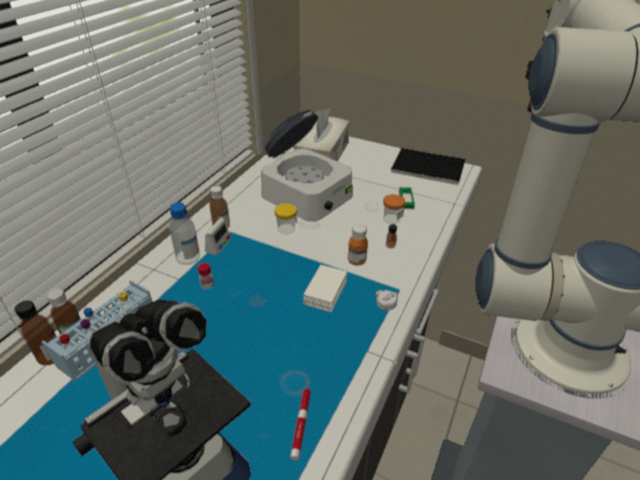

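The top view shows the pile at (297,263), clicker at (310,310), orange bottle at (346,268), brown bottle at (379,287), orange cup at (420,273), green box at (454,276), yellow cup at (355,191) and red-cap bottle at (260,176). The side view shows the same things, with the pile at (326,287), orange bottle at (358,245), brown bottle at (392,236), orange cup at (394,208) and box at (406,198).

```bash
cat >> h.py <<'E'
def near(P,c,r,z0,z1): return (np.hypot(P[...,0]-c[0],P[...,1]-c[1])<r)&(P[...,2]>z0)&(P[...,2]<z1)
def rect(m,z,k):
    cs,_=cv2.findContours(m.astype(np.uint8),cv2.RETR_EXTERNAL,cv2.CHAIN_APPROX_NONE); c=max(cs,key=cv2.contourArea)[:,0]
    q=np.array([ray(u,v,z,k)[:2] for u,v in c]); (x,y),(w,h),a=cv2.minAreaRect((q*1000).astype(np.float32))
    if w>h: a-=90; w,h=h,w
    a=(a+90)%180-90   # angle of short axis from world x
    return np.round([x,y,w,h,a],1)
E
python3 - <<'E'
from h import *
seed={'pile':(297,263),'orange':(346,268),'brown':(379,287),'cup':(420,273),'box':(454,276),'yellow':(355,191),'clicker':(310,310),'redcap':(260,176),'marker':(188,301)}
H={'orange':.098,'brown':.062,'cup':.064,'yellow':.064,'redcap':.058}
D={}
for n in("top","side"):
    z=np.load(n+"0.npz"); c=viewer.camera_params(n); f=240/np.tan(np.radians(c["vertical_fov"])/2)
    D[n]=(z['p'],z['d'],(f,c["cx"],c["cy"],np.array(c["pose"])))
S={}
Pt=cloud(D['top'][1],D['top'][2])
for s,(u,v) in seed.items(): S[s]=np.nanmedian(Pt[v-2:v+3,u-2:u+3].reshape(-1,3),0)
for n in D:
    p,d,k=D[n]; P=cloud(d,k); hsv=cv2.cvtColor(p,cv2.COLOR_RGB2HSV)
    for w in [(.5,-.3),(.45,.1),(.6,-.1)]: print(n,'table z',w,np.nanmedian(P[...,2][near(P,w,.02,-.02,.02)])*1000)
    for s in seed:
        c=S[s]
        if s in H:
            m=near(P,c,.035,H[s]-.008,H[s]+.008); v,u=np.nonzero(m)
            if len(u): 
                q=P[m]; (x,y),r=cv2.minEnclosingCircle((q[:,:2]*1000).astype(np.float32))
                print(n,s,len(u),np.round(q.mean(0)*1000,1),'ray',np.round(ray(u.mean(),v.mean(),np.median(q[:,2]),k)[:2]*1000,1),'circ',round(x,1),round(y,1),round(r,1))
        elif s in('pile','box'):
            if s=='box': m=near(P,c,.07,.006,.03)&(hsv[...,1]>0)&near(P,c,.055,.006,.03)
            else: m=near(P,c,.068,.010,.045)&(hsv[...,1]<60)
            zt=np.percentile(P[m][:,2],60); m&=P[...,2]>zt-.005
            print(n,s,m.sum(),'ztop',round(zt*1000,1),rect(m,zt,k))
        else: 
            m=near(P,c,.08 if s=='marker' else .04,.006,.04); print(n,s,m.sum(),np.round(np.median(P[m],0)*1000,1), np.round(c*1000))
    for w in [(265,222),(213,283),(427,250)]:
        print(w,np.round(Pt[w[1]-4:w[1]+5:4,w[0]-4:w[0]+5:4,2]*1000).ravel(), np.round(Pt[w[1],w[0]]*1000))
E
```

```text
top table z (0.5, -0.3) -0.7743552490104832
top table z (0.45, 0.1) 1.4610507937418138
top table z (0.6, -0.1) -0.6403938596057923
top pile 798 ztop 32.8 [509.9  79.   64.1 103.6   5.2]
top orange 127 [490.1 -56.9  98.2] ray [490.1 -56.9] circ 490.2 -57.0 16.7
top brown 47 [ 436.  -145.8   62. ] ray [ 436.  -145.9] circ 435.8 -145.9 10.0
top cup 348 [ 470.8 -254.9   63.1] ray [ 470.8 -255. ] circ 471.0 -255.1 28.9
top box 397 ztop 16.7 [ 465.3 -362.4   35.8   92.9   25. ]
top yellow 331 [702.7 -87.5  62.8] ray [702.7 -87.5] circ 703.7 -87.7 29.1
top clicker 241 [376.2  48.1  21.1] [376.  45.  22.]
top redcap 79 [758.1 180.7  58.9] ray [758.1 180.6] circ 759.5 181.1 14.4
top marker 319 [408.4 388.9  13.6] [408. 389.  16.]
(265, 222) [-1. -0.  2.  1.  7.  1.  5. -3.  0.] [631. 172.   7.]
(213, 283) [-2.  5.  0. -2.  2. -1.  3.  2.  1.] [458. 322.   2.]
(427, 250) [-0.  2. -0.  4. -3.  5. -3.  0.  3.] [ 540. -293.   -3.]
side table z (0.5, -0.3) -4.359325898488975
side table z (0.45, 0.1) -1.59089241899113
side table z (0.6, -0.1) -3.2518930321607797
side pile 996 ztop 29.7 [508.7  82.7  65.5 110.1   4.9]
side orange 128 [489.1 -53.8  94.9] ray [489.  -53.4] circ 488.3 -55.5 18.6
side brown 44 [ 434.2 -142.4   58.8] ray [ 434.1 -142. ] circ 434.4 -143.4 11.0
side cup 233 [ 468.8 -251.1   60. ] ray [ 468.7 -250.7] circ 468.8 -254.1 30.8
side box 210 ztop 12.9 [ 462.4 -357.7   35.9   93.4   24.1]
side yellow 252 [701.4 -85.1  59.9] ray [701.3 -84.9] circ 701.7 -85.5 30.0
side clicker 328 [373.6  55.5  18.2] [376.  45.  22.]
side redcap 107 [757.1 183.   56.1] ray [756.7 183.4] circ 760.1 181.1 15.8
side marker 610 [405.9 399.6  12.8] [408. 389.  16.]
(265, 222) [-1. -0.  2.  1.  7.  1.  5. -3.  0.] [631. 172.   7.]
(213, 283) [-2.  5.  0. -2.  2. -1.  3.  2.  1.] [458. 322.   2.]
(427, 250) [-0.  2. -0.  4. -3.  5. -3.  0.  3.] [ 540. -293.   -3.]
```

Both views agree: the pile is at (510, 79) mm, yaw about 5°, top at 33 mm. The box is at (465, -362), yaw 25°. The first move goes above the box.

```bash
cat >> h.py <<'E'
from scipy.spatial.transform import Rotation as R
def go(*wps):
    """wps: (x,y,z mm, psi deg of tool x); prints shift cm + rotvec from the present pose"""
    o=get_obs(); R0=R.from_rotvec(o["eef_rot"]); p0=o["eef_pos"]
    t=R0.as_matrix(); print("t",round(o["clock"],2),"at",np.round(p0*1000,1),"psi",round(np.degrees(np.arctan2(t[1,0],t[0,0])),1),"w",round(o["grip_width"]*1000,1),"F",np.round(o["ft_force"],1))
    for x,y,z,a in wps:
        Rt=R.from_euler('z',a,degrees=True)*R.from_rotvec([np.pi,0,0])
        print((x,y,z,a),np.round(R0.inv().apply(np.array([x,y,z])/1000-p0)*100,2),np.round((R0.inv()*Rt).as_rotvec(),3))
E
python3 -c "
from h import *
go((465,-362,120,115),(465,-362,40,115),(465,-362,4,115))"
```

```text
t 0.1 at [ 199.3 -565.6  221.6] psi 19.4 w 87.8 F [ 0.  -0.2 -0.4]
(465, -362, 120, 115) [ 31.83 -10.36  10.18] [-1.000e-03 -2.000e-03 -1.668e+00]
(465, -362, 40, 115) [ 31.82 -10.35  18.18] [-1.000e-03 -2.000e-03 -1.668e+00]
(465, -362, 4, 115) [ 31.82 -10.34  21.78] [-1.000e-03 -2.000e-03 -1.668e+00]
```

arm_command(motion=[6.5,31.8,-10.3,10,0,0,-1.67,6.5,31.8,-10.3,10,0,0,-1.67,6.5,31.8,-10.3,10,0,0,-1.67,6.5,31.8,-10.3,10,0,0,-1.67,6.5,31.8,-10.3,10,0,0,-1.67,6.5,31.8,-10.3,10,0,0,-1.67,6.5,31.8,-10.3,10,0,0,-1.67,6.5,31.8,-10.3,10,0,0,-1.67,6.5,31.8,-10.3,10,0,0,-1.67,6.5,31.8,-10.3,10,0,0,-1.67])

```text
clock: 1.1
eef_pos: [0.4653, -0.3622, 0.1217]
eef_rot: [-1.894, -2.504, -0.0]
ft_force: [-0.0, -0.3, 1.1]
grip_width: 0.0651
gripper_force: 0.0
```

```bash
python3 -c "
from h import *
go((465,-362,40,115),(465,-362,4,115))"
```

```text
t 1.1 at [ 465.3 -362.2  121.7] psi 105.8 w 65.1 F [-0.  -0.3  1.1]
(465, -362, 40, 115) [ 0.02 -0.02  8.17] [-0.001 -0.001 -0.161]
(465, -362, 4, 115) [ 1.000e-02 -1.000e-02  1.177e+01] [-0.001 -0.001 -0.161]
```

arm_command(motion=[6.5,0,0,3,0,0,-0.08,6.5,0,0,6,0,0,-0.16,6.5,0,0,8.5,0,0,-0.16,6.5,0,0,10.3,0,0,-0.16,6.5,0,0,11.3,0,0,-0.16,6.5,0,0,11.8,0,0,-0.16,6.5,0,0,11.8,0,0,-0.16])

```text
clock: 1.8
eef_pos: [0.465, -0.363, 0.0043]
eef_rot: [-1.699, -2.642, -0.0]
ft_force: [-0.1, 0.2, 0.4]
grip_width: 0.065
gripper_force: 0.0
```

```bash
python3 - <<'E'
from h import *
go((465,-362,4,115))
p,d,k=grab("top"); cv2.imwrite("pics/a1.png",cv2.resize(p[200:360,380:540,::-1],(560,560),interpolation=cv2.INTER_CUBIC))
E
```

```text
t 1.8 at [ 465.  -363.     4.3] psi 114.5 w 65.0 F [-0.1  0.2  0.4]
(465, -362, 4, 115) [0.09 0.04 0.04] [-0.    -0.001 -0.008]
```

View pics/a1.png

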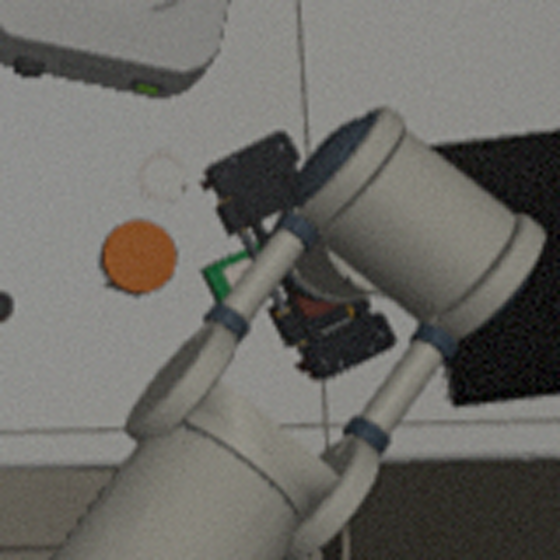

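The gripper straddles the green box, whose visible end is at about (225,275) in the crop. I'll close and lift.

arm_command(motion=[3,0,0,0,0,0,0,3,0,0,0,0,0,0,3,0,0,0,0,0,0,3,0,0,0,0,0,0,3,0,0,0,0,0,0,3,0,0,0,0,0,0,3,0,0,-1,0,0,0,3,0,0,-3,0,0,0,3,0,0,-6,0,0,0,3,0,0,-9,0,0,0])

```text
clock: 2.85
eef_pos: [0.4647, -0.3627, 0.0954]
eef_rot: [-1.698, -2.641, -0.0]
ft_force: [0.4, 0.6, -0.7]
grip_width: 0.0357
gripper_force: 30.0
```

```bash
python3 - <<'E'
from h import *
go((510,79,110,95),(510,79,42,95),(510,79,37.5,95))
E
```

```text
t 2.85 at [ 464.7 -362.7   95.4] psi 114.5 w 35.7 F [ 0.4  0.6 -0.7]
(510, 79, 110, 95) [38.31 22.45 -1.42] [-0.001 -0.001  0.341]
(510, 79, 42, 95) [38.3  22.46  5.38] [-0.001 -0.001  0.341]
(510, 79, 37.5, 95) [38.3  22.46  5.83] [-0.001 -0.001  0.341]
```

arm_command(motion=[3,0.8,0.4,-2,0,0,0.01,3,3.1,1.8,-4,0,0,0.03,3,6.5,3.8,-5,0,0,0.06,3,10.7,6.3,-5,0,0,0.1,3,14.9,8.7,-5,0,0,0.14,3,19.1,11.2,-5,0,0,0.18,3,23.4,13.7,-5,0,0,0.22,3,27.6,16.2,-5,0,0,0.26,3,31.8,18.6,-5,0,0,0.3,3,35.2,20.7,-5,0,0,0.34])

```text
clock: 3.85
eef_pos: [0.507, 0.0456, 0.1453]
eef_rot: [2.122, 2.316, 0.001]
ft_force: [1.3, 0.4, -0.9]
grip_width: 0.0358
gripper_force: 30.0
```

```bash
python3 - <<'E'
from h import *
go((510,79,60,95))
E
```

```text
t 3.85 at [507.   45.6 145.3] psi 95.0 w 35.8 F [ 1.3  0.4 -0.9]
(510, 79, 60, 95) [3.29 0.59 8.53] [ 0.001 -0.     0.   ]
```

arm_command(motion=[3,2,0.3,1.5,0,0,0,3,3,0.5,4,0,0,0,3,3,0.5,6,0,0,0,3,3,0.5,7,0,0,0,3,3,0.5,7,0,0,0,3,3,0.5,7,0,0,0])

```text
clock: 4.45
eef_pos: [0.51, 0.0731, 0.0756]
eef_rot: [2.122, 2.316, 0.001]
ft_force: [-0.4, 0.3, 0.4]
grip_width: 0.0353
gripper_force: 30.0
```

```bash
python3 - <<'E'
from h import *
go((510,79,60,95))
for n in("top","side"):
    p,d,k=grab(n); hsv=cv2.cvtColor(p,cv2.COLOR_RGB2HSV); P=cloud(d,k)
    m=near(P,(.51,.08),.07,.05,.12)&(hsv[...,0]>50)&(hsv[...,0]<90)&(hsv[...,1]>100)
    print(n,m.sum(),np.round(np.nanpercentile(P[m],[2,50,98],axis=0)*1000,1).tolist())
    a=p[200:330,230:380] if n=="top" else p[200:350,240:420]
    cv2.imwrite(f"pics/b_{n}.png",cv2.resize(a[...,::-1],None,fx=3.3,fy=3.3,interpolation=cv2.INTER_CUBIC))
E
```

```text
t 4.45 at [510.   73.1  75.6] psi 95.0 w 35.3 F [-0.4  0.3  0.4]
(510, 79, 60, 95) [0.59 0.05 1.56] [0.001 0.    0.   ]
top 0 [nan, nan, nan]
side 285 [[489.8, 32.5, 76.3], [512.4, 93.2, 83.7], [527.9, 119.6, 99.1]]
  return np.nanmean(a, axis, out=out, keepdims=keepdims)
```

View pics/b_side.png

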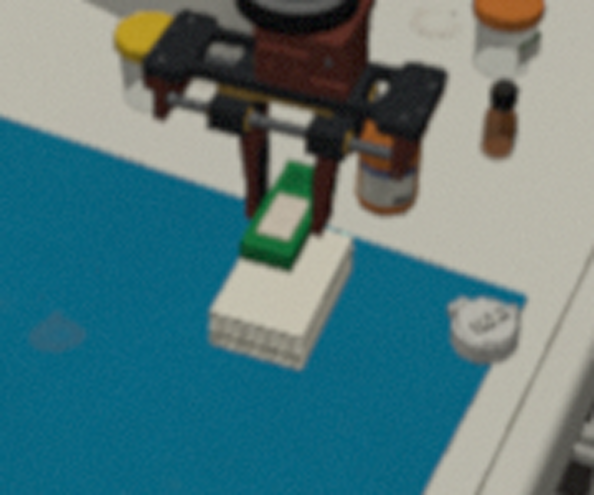

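The box hangs level in the fingers over the pile, with the box at crop (280,230) and the pile at (280,300). I'll lower it gently.

arm_command(motion=[3,0.3,0,1,0,0,0,3,0.6,0.05,2,0,0,0,3,0.6,0.05,2.8,0,0,0,3,0.6,0.05,3.4,0,0,0,3,0.6,0.05,3.6,0,0,0,3,0.6,0.05,3.6,0,0,0])

```text
clock: 5.15
eef_pos: [0.5095, 0.0794, 0.0384]
eef_rot: [-2.121, -2.317, 0.001]
ft_force: [0.4, 0.0, -0.0]
grip_width: 0.0354
gripper_force: 30.0
```

arm_command(motion=[3,0,0,0.1,0,0,0,3,0,0,0.1,0,0,0,3,0,0,0.1,0,0,0])

```text
clock: 5.45
eef_pos: [0.5098, 0.0794, 0.0378]
eef_rot: [2.121, 2.317, 0.0]
ft_force: [0.9, 0.6, -0.8]
grip_width: 0.0356
gripper_force: 30.0
```

arm_command(motion=[3,0,0,0.1,0,0,0,3,0,0,0.1,0,0,0,3,0,0,0.1,0,0,0])

```text
clock: 5.75
eef_pos: [0.5098, 0.0794, 0.0377]
eef_rot: [2.121, 2.317, 0.001]
ft_force: [-2.9, -0.0, 5.5]
grip_width: 0.0359
gripper_force: 30.0
```

arm_command(motion=[4,0,0,0,0,0,0,5,0,0,0,0,0,0,6,0,0,0,0,0,0,6,0,0,0,0,0,0,6,0,0,-1,0,0,0,6,0,0,-4,0,0,0,6,0,0,-8,0,0,0,8.7,0,0,-12,0,0,0,8.7,0,0,-12,0,0,0])

```text
clock: 6.65
eef_pos: [0.5124, 0.0797, 0.1646]
eef_rot: [2.116, 2.311, 0.014]
ft_force: [0.4, -0.1, 0.6]
grip_width: 0.0725
gripper_force: 0.0
```

```bash
python3 - <<'E'
from h import *
p,d,k=grab("side"); hsv=cv2.cvtColor(p,cv2.COLOR_RGB2HSV); P=cloud(d,k)
g=lambda:(hsv[...,0]>45)&(hsv[...,0]<90)&(hsv[...,1]>90)
m=near(P,(.51,.08),.07,.03,.06); m2=cv2.morphologyEx((m&g()).astype(np.uint8),cv2.MORPH_CLOSE,np.ones((9,9)))>0
print("side box",rect(m2,.046,k))
cv2.imwrite("pics/c_side.png",cv2.resize(p[200:350,240:420,::-1],None,fx=3.3,fy=3.3,interpolation=cv2.INTER_CUBIC))
go((490,-57,150,95),(490,-57,150,95))
E
```

```text
side box [507.3  84.6  36.2  97.    5.3]
t 6.7 at [511.4  79.6 161.2] psi 95.0 w 76.2 F [-0.5 -1.3 -0.4]
(490, -57, 150, 95) [-13.42  -3.34   1.09] [ 0.008 -0.     0.001]
(490, -57, 150, 95) [-13.42  -3.34   1.09] [ 0.008 -0.     0.001]
```

View pics/c_side.png

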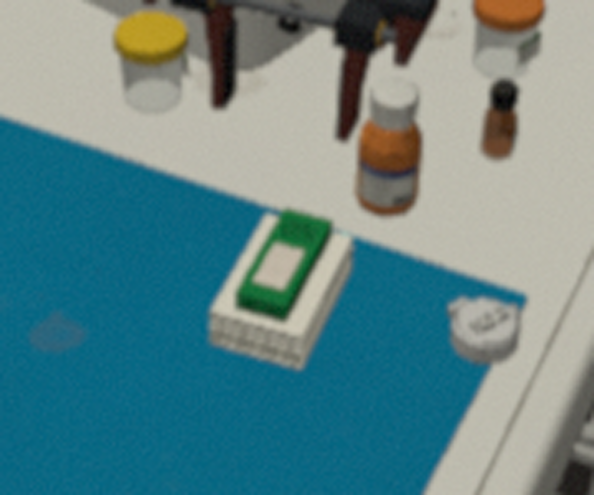

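arm_command(motion=[8.7,-4,-1,0.5,0,0,0,8.7,-8.5,-2.2,0.5,0,0,0,8.7,-12,-3.1,0.5,0,0,0,8.7,-13.4,-3.4,0.5,0,0,0,8.7,-13.4,-3.4,0.5,0,0,0])

```text
clock: 7.2
eef_pos: [0.487, -0.0582, 0.1507]
eef_rot: [-2.124, -2.313, 0.001]
ft_force: [-0.0, -0.6, 0.2]
grip_width: 0.087
gripper_force: 0.0
```

```bash
python3 - <<'E'
from h import *
go((490,-57,60,95),(490,-57,28,95))
p,d,k=grab("top"); hsv=cv2.cvtColor(p,cv2.COLOR_RGB2HSV); P=cloud(d,k)
m=near(P,(.51,.08),.07,.02,.06)
g=m&(hsv[...,0]>45)&(hsv[...,0]<90)&(hsv[...,1]>80); g=cv2.morphologyEx(g.astype(np.uint8),cv2.MORPH_CLOSE,np.ones((9,9)))>0
print("box",rect(g,.049,k)); print("pile",rect(m,.033,k), "gap-based:")
b=m&~g
cv2.imwrite("pics/d_top.png",cv2.resize(p[225:305,250:350,::-1],None,fx=6,fy=6,interpolation=cv2.INTER_CUBIC))
E
```

```text
t 7.2 at [487.  -58.2 150.7] psi 94.9 w 87.0 F [-0.  -0.6  0.2]
(490, -57, 60, 95) [0.09 0.32 9.07] [-0.001 -0.001 -0.002]
(490, -57, 28, 95) [ 0.09  0.33 12.27] [-0.001 -0.001 -0.002]
box [508.   80.   34.5  89.1   4.8]
pile [509.5  78.7  65.6 104.7   5.1] gap-based:
```

View pics/d_top.png

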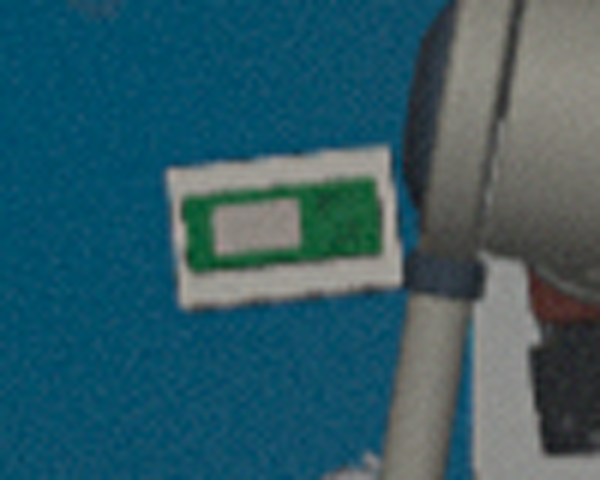

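The box lies centred and parallel on the pile: box at crop (283,225), pile at (285,228), yaws 4.8° and 5.1°. Next is the orange bottle.

arm_command(motion=[8.7,0.1,0.3,0,0,0,0,8.7,0.1,0.3,2,0,0,0,8.7,0.1,0.3,5,0,0,0,8.7,0.1,0.3,8,0,0,0,8.7,0.1,0.3,10.5,0,0,0,8.7,0.1,0.3,11.7,0,0,0,8.7,0.1,0.3,12.2,0,0,0,8.7,0.1,0.3,12.2,0,0,0])

```text
clock: 8.05
eef_pos: [0.4907, -0.0551, 0.0297]
eef_rot: [-2.12, -2.318, -0.0]
ft_force: [0.1, -0.8, 1.0]
grip_width: 0.0867
gripper_force: 0.0
```

arm_command(motion=[4,0,0,0,0,0,0,4,0,0,0,0,0,0,4,0,0,0,0,0,0,4,0,0,0,0,0,0,4,0,0,0,0,0,0,4,0,0,0,0,0,0,4,0,0,0,0,0,0,4,0,0,0,0,0,0])

```text
clock: 8.85
eef_pos: [0.4906, -0.0558, 0.0298]
eef_rot: [2.121, 2.317, 0.0]
ft_force: [0.4, -0.3, 0.7]
grip_width: 0.0452
gripper_force: 30.0
```

```bash
python3 - <<'E'
from h import *
go((490,-57,130,95),(494,258,130,95),(494,258,60,95))
E
```

```text
t 8.85 at [490.6 -55.8  29.8] psi 95.0 w 45.2 F [ 0.4 -0.3  0.7]
(490, -57, 130, 95) [ -0.11  -0.06 -10.02] [0.    0.    0.001]
(494, 258, 130, 95) [ 31.23   3.1  -10.02] [0.    0.    0.001]
(494, 258, 60, 95) [31.23  3.1  -3.02] [0.    0.    0.001]
```

arm_command(motion=[4,0,0,-1,0,0,0,4,0,0,-3.5,0,0,0,4,0,0,-7,0,0,0,4,1.5,0.1,-9,0,0,0,4,4.5,0.5,-9,0,0,0,4,8.5,0.9,-9,0,0,0,4,12.5,1.3,-9,0,0,0,4,16.5,1.7,-9,0,0,0,4,20.5,2.1,-9,0,0,0,4,24.5,2.5,-9,0,0,0])

```text
clock: 9.85
eef_pos: [0.4936, 0.1921, 0.1203]
eef_rot: [2.121, 2.317, 0.001]
ft_force: [1.5, -0.1, -1.2]
grip_width: 0.0454
gripper_force: 30.0
```

```bash
python3 - <<'E'
from h import *
go((494,259,60,95),(494,259,31,95))
E
```

```text
t 9.85 at [493.6 192.1 120.3] psi 95.0 w 45.4 F [ 1.5 -0.1 -1.2]
(494, 259, 60, 95) [6.66 0.63 6.03] [ 0.    -0.     0.001]
(494, 259, 31, 95) [6.66 0.63 8.93] [ 0.    -0.     0.001]
```

arm_command(motion=[4,3.5,0.3,0,0,0,0,4,5.7,0.5,1,0,0,0,4,6.5,0.6,3,0,0,0,4,6.5,0.6,5.5,0,0,0,4,6.5,0.6,7.3,0,0,0,4,6.5,0.6,8.2,0,0,0,4,6.5,0.6,8.2,0,0,0])

```text
clock: 10.55
eef_pos: [0.4933, 0.2554, 0.0364]
eef_rot: [-2.121, -2.316, 0.004]
ft_force: [-0.3, 0.1, 0.1]
grip_width: 0.0453
gripper_force: 30.0
```

```bash
python3 - <<'E'
from h import *
go((494,259,31,95))
E
```

```text
t 10.55 at [493.3 255.4  36.4] psi 95.0 w 45.3 F [-0.3  0.1  0.1]
(494, 259, 31, 95) [0.36 0.11 0.54] [-0.003  0.001  0.001]
```

arm_command(motion=[4,0.4,0.1,0.3,0,0,0,4,0.4,0.1,0.5,0,0,0,4,0.4,0.1,0.5,0,0,0,4,0.4,0.1,0.5,0,0,0])

```text
clock: 10.95
eef_pos: [0.495, 0.2599, 0.0333]
eef_rot: [2.121, 2.317, 0.001]
ft_force: [-0.1, -0.2, -0.7]
grip_width: 0.0455
gripper_force: 30.0
```

arm_command(motion=[4,0,0,0.05,0,0,0,4,0,0,0.1,0,0,0,4,0,0,0.1,0,0,0])

```text
clock: 11.25
eef_pos: [0.4948, 0.2598, 0.0317]
eef_rot: [2.122, 2.317, 0.0]
ft_force: [0.3, 0.7, -1.1]
grip_width: 0.0454
gripper_force: 30.0
```

arm_command(motion=[4,-0.1,-0.1,0.05,0,0,0,4,-0.1,-0.1,0.1,0,0,0,4,-0.1,-0.1,0.15,0,0,0,4,-0.1,-0.1,0.2,0,0,0,4,-0.1,-0.1,0.2,0,0,0])

```text
clock: 11.75
eef_pos: [0.4943, 0.2591, 0.0317]
eef_rot: [2.121, 2.317, 0.003]
ft_force: [-2.5, -0.4, 8.3]
grip_width: 0.0451
gripper_force: 30.0
```

arm_command(motion=[5,0,0,-0.05,0,0,0,6,0,0,-0.05,0,0,0,7,0,0,-0.05,0,0,0,8,0,0,0,0,0,0,8.7,0,0,0,0,0,0,8.7,0,0,-1,0,0,0,8.7,0,0,-4,0,0,0,8.7,0,0,-8,0,0,0,8.7,0,0,-12,0,0,0,8.7,0,0,-12,0,0,0])

```text
clock: 12.75
eef_pos: [0.4965, 0.2599, 0.158]
eef_rot: [2.118, 2.313, 0.018]
ft_force: [0.3, -0.3, 0.6]
grip_width: 0.0867
gripper_force: 0.0
```

```bash
cat >> h.py <<'E'
def capz(P,c,h,r=.035):
    m=near(P,c,r,h-.008,h+.010); q=P[m]; (x,y),rr=cv2.minEnclosingCircle((q[:,:2]*1000).astype(np.float32))
    return m.sum(),np.round([x,y,rr,np.median(q[:,2])*1000],1)
E
python3 - <<'E'
from h import *
go((436,-146,120,95))
p,d,k=grab("side"); P=cloud(d,k); print(capz(P,(.494,.26),.098))
cv2.imwrite("pics/e.png",p[150:450,150:500,::-1])
E
```

```text
t 12.75 at [496.5 259.9 158. ] psi 95.0 w 86.7 F [ 0.3 -0.3  0.6]
(436, -146, 120, 95) [-39.92  -9.63   3.53] [ 0.012 -0.004  0.001]
(np.int64(239), array([493. , 258.3,  17.8,  97.1]))
```

View pics/e.png

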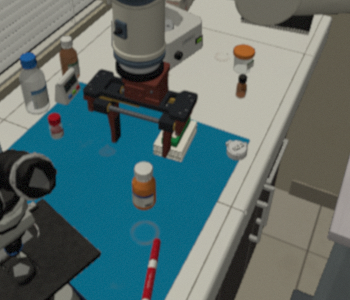

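The orange bottle stands upright at crop (145,185), left of the pile. Next is the brown bottle.

arm_command(motion=[6,-3,-0.7,0,0,0,0,6,-7.5,-1.8,0,0,0,0,6,-12,-2.9,0,0,0,0,6,-16.5,-4,0,0,0,0,6,-21,-5.1,0,0,0,0,6,-25.5,-6.2,0,0,0,0,6,-30,-7.2,1,0,0,0,6,-34.5,-8.3,2,0,0,0,6,-38,-9.2,3,0,0,0,6,-39.8,-9.7,3.5,0,0,0])

```text
clock: 13.8
eef_pos: [0.4305, -0.1485, 0.1125]
eef_rot: [-2.123, -2.312, 0.003]
ft_force: [-0.1, -0.8, -0.8]
grip_width: 0.06
gripper_force: 0.0
```

```bash
python3 - <<'E'
from h import *
p,d,k=grab("top"); P=cloud(d,k); print("orange top",capz(P,(.494,.26),.100)); 
go((436,-146,9,95))
E
```

```text
orange top (np.int64(133), array([494. , 257.4,  17.2,  99.7]))
t 13.85 at [ 430.  -149.8  111.8] psi 94.8 w 59.8 F [-1.2 -1.2 -0.8]
(436, -146, 9, 95) [ 0.33  0.68 10.28] [-0.004 -0.    -0.003]
```

arm_command(motion=[6,0.2,0.4,0.5,0,0,0,6,0.2,0.4,2,0,0,0,6,0.2,0.4,3.5,0,0,0,6,0.2,0.4,3.5,0,0,0,6,0.2,0.4,3.5,0,0,0])

```text
clock: 14.35
eef_pos: [0.4357, -0.143, 0.0788]
eef_rot: [-2.119, -2.317, 0.001]
ft_force: [0.2, -0.3, 0.5]
grip_width: 0.0602
gripper_force: 0.0
```

```bash
python3 - <<'E'
from h import *
go((436,-146,9,95))
E
```

```text
t 14.35 at [ 435.7 -143.    78.8] psi 95.1 w 60.2 F [ 0.2 -0.3  0.5]
(436, -146, 9, 95) [-0.31  0.01  6.97] [-0.001 -0.001  0.002]
```

arm_command(motion=[6,-0.3,0,1,0,0,0,6,-0.3,0,3,0,0,0,6,-0.3,0,5,0,0,0,6,-0.3,0,6.4,0,0,0,6,-0.3,0,6.9,0,0,0,6,-0.3,0,6.9,0,0,0])

```text
clock: 14.95
eef_pos: [0.4359, -0.1468, 0.0101]
eef_rot: [-2.121, -2.316, 0.001]
ft_force: [0.5, 0.1, -0.8]
grip_width: 0.0601
gripper_force: 0.0
```

arm_command(motion=[2,0,0,0,0,0,0,2,0,0,0,0,0,0,2,0,0,0,0,0,0,2,0,0,0,0,0,0,2,0,0,0,0,0,0,2,0,0,0,0,0,0,2,0,0,0,0,0,0])

```text
clock: 15.65
eef_pos: [0.4364, -0.147, 0.011]
eef_rot: [2.121, 2.317, 0.0]
ft_force: [0.2, 0.1, 1.8]
grip_width: 0.0251
gripper_force: 30.0
```

```bash
python3 - <<'E'
from h import *
go((502,168.5,100,95))
E
```

```text
t 15.65 at [ 436.4 -147.    11. ] psi 95.0 w 25.1 F [0.2 0.1 1.8]
(502, 168.5, 100, 95) [30.85  9.31 -8.91] [0.    0.    0.001]
```

arm_command(motion=[2,0,0,-1,0,0,0,2,0,0,-3.5,0,0,0,2,0,0,-7,0,0,0,2,1.5,0.4,-9,0,0,0,2,4.5,1.3,-9,0,0,0,2,8.5,2.5,-9,0,0,0,2,12.5,3.8,-9,0,0,0,2,16.5,5,-9,0,0,0,2,20.5,6.2,-9,0,0,0,2,24.5,7.4,-9,0,0,0])

```text
clock: 16.65
eef_pos: [0.4885, 0.1054, 0.1013]
eef_rot: [2.121, 2.317, 0.001]
ft_force: [0.8, -0.7, -0.5]
grip_width: 0.0248
gripper_force: 30.0
```

arm_command(motion=[2,3.5,1,0,0,0,0,2,5.5,1.7,0,0,0,0,2,6.2,1.9,0.5,0,0,0,2,6.2,1.9,2.5,0,0,0,2,6.2,1.9,4.5,0,0,0,2,6.2,1.9,6,0,0,0,2,6.2,1.9,7,0,0,0,2,6.2,1.9,7,0,0,0,2,6.2,1.9,7,0,0,0])

```text
clock: 17.55
eef_pos: [0.5022, 0.1668, 0.0311]
eef_rot: [2.122, 2.316, 0.001]
ft_force: [-0.1, -0.1, -0.5]
grip_width: 0.0249
gripper_force: 30.0
```

```bash
python3 - <<'E'
from h import *
go((502,168,12.5,95))
E
```

```text
t 17.55 at [502.2 166.8  31.1] psi 95.0 w 24.9 F [-0.1 -0.1 -0.5]
(502, 168, 12.5, 95) [ 0.12 -0.01  1.86] [ 0. -0.  0.]
```

arm_command(motion=[2,0.1,0,0.5,0,0,0,2,0.1,0,1.2,0,0,0,2,0.1,0,1.6,0,0,0,2,0.1,0,1.7,0,0,0,2,0.1,0,1.7,0,0,0])

```text
clock: 18.05
eef_pos: [0.5017, 0.1681, 0.0134]
eef_rot: [-2.121, -2.317, 0.001]
ft_force: [-0.4, 0.7, 0.3]
grip_width: 0.0257
gripper_force: 30.0
```

arm_command(motion=[2,0,0,0.05,0,0,0,2,0,0,0.1,0,0,0,2,0,0,0.15,0,0,0,2,0,0,0.15,0,0,0])

```text
clock: 18.45
eef_pos: [0.502, 0.1682, 0.0128]
eef_rot: [2.121, 2.317, 0.001]
ft_force: [-2.7, -0.6, 3.9]
grip_width: 0.0247
gripper_force: 30.0
```

arm_command(motion=[3,0,0,-0.05,0,0,0,4,0,0,-0.05,0,0,0,5,0,0,0,0,0,0,5,0,0,0,0,0,0,5,0,0,-1,0,0,0,5,0,0,-4,0,0,0,5,0,0,-8,0,0,0,8.7,0,0,-12,0,0,0,8.7,0,0,-14,0,0,0,8.7,0,0,-14,0,0,0])

```text
clock: 19.45
eef_pos: [0.5036, 0.1686, 0.1572]
eef_rot: [2.119, 2.314, 0.011]
ft_force: [0.8, -0.1, 0.1]
grip_width: 0.0705
gripper_force: 0.0
```

```bash
python3 - <<'E'
from h import *
p,d,k=grab("side"); P=cloud(d,k); print("brown",capz(P,(.502,.168),.062,.025),"orange",capz(P,(.494,.26),.098))
go((471,-254.5,120,95),(471,-254.5,120,35))
E
```

```text
brown (np.int64(81), array([499.9, 170.1,  11.9,  60.3])) orange (np.int64(240), array([492.6, 258. ,  18.1,  97. ]))
t 19.5 at [502.7 168.3 154.2] psi 95.0 w 74.6 F [-0.8 -0.4 -0.2]
(471, -254.5, 120, 95) [-41.84  -6.89   3.36] [ 0.004 -0.001  0.001]
(471, -254.5, 120, 35) [-41.84  -6.89   3.36] [ 0.003 -0.003  1.048]
```

arm_command(motion=[8.7,-3,-0.5,0,0,0,0.15,8.7,-7.5,-1.2,0,0,0,0.3,8.7,-12,-2,0,0,0,0.45,8.7,-16.5,-2.7,0,0,0,0.6,8.7,-21,-3.5,0,0,0,0.75,8.7,-25.5,-4.2,0,0,0,0.9,8.7,-30,-4.9,0,0,0,1.05,8.7,-34.5,-5.7,0,0,0,1.2,8.7,-39,-6.4,1,0,0,1.35,8.7,-41.8,-6.9,2,0,0,1.5])

```text
clock: 20.5
eef_pos: [0.4683, -0.2569, 0.1295]
eef_rot: [-3.132, -0.236, 0.004]
ft_force: [0.8, 0.3, -0.3]
grip_width: 0.0872
gripper_force: 0.0
```

arm_command(motion=[8.7,0,0,0,0,0,0.07,8.7,0,0,1,0,0,0.07,8.7,0,0,2,0,0,0.07,8.7,0,0,2,0,0,0.07])

```text
clock: 20.9
eef_pos: [0.4688, -0.253, 0.1089]
eef_rot: [-3.136, -0.143, 0.006]
ft_force: [-0.4, 1.0, 0.2]
grip_width: 0.0869
gripper_force: 0.0
```

```bash
python3 - <<'E'
from h import *
p,d,k=grab("top"); P=cloud(d,k); print("brown",capz(P,(.502,.168),.063,.025),"orange",capz(P,(.494,.26),.1))
print("cup",capz(P,(.471,-.255),.064))
go((471,-254.5,80,5),(471,-254.5,12,5))
E
```

```text
brown (np.int64(46), array([501. , 168.5,  10.3,  63.8])) orange (np.int64(132), array([493.6, 257.3,  17.3,  99.7]))
cup (np.int64(4), array([ 444.2, -255.4,    3.1,   61.8]))
t 20.95 at [ 469.3 -253.2  110.3] psi 5.2 w 87.0 F [-0.7  0.3  1.2]
(471, -254.5, 80, 5) [0.17 0.15 3.02] [-0.002  0.002  0.004]
(471, -254.5, 12, 5) [0.18 0.17 9.82] [-0.002  0.002  0.004]
```

arm_command(motion=[8.7,0.2,0.15,1,0,0,0,8.7,0.2,0.15,3,0,0,0,8.7,0.2,0.15,5.5,0,0,0,8.7,0.2,0.15,7.8,0,0,0,8.7,0.2,0.15,9.2,0,0,0,8.7,0.2,0.15,9.8,0,0,0,8.7,0.2,0.15,9.8,0,0,0])

```text
clock: 21.65
eef_pos: [0.4718, -0.2554, 0.0136]
eef_rot: [-3.138, -0.14, 0.001]
ft_force: [0.3, 0.7, 1.0]
grip_width: 0.087
gripper_force: 0.0
```

arm_command(motion=[4,0,0,0,0,0,0,4,0,0,0,0,0,0,4,0,0,0,0,0,0,4,0,0,0,0,0,0,4,0,0,0,0,0,0,4,0,0,0,0,0,0,4,0,0,0,0,0,0,4,0,0,0,0,0,0])

```text
clock: 22.45
eef_pos: [0.4721, -0.2559, 0.0145]
eef_rot: [3.138, 0.139, 0.001]
ft_force: [-1.2, -0.5, 2.9]
grip_width: 0.0503
gripper_force: 30.0
```

```bash
python3 - <<'E'
from h import *
go((609.5,88,100,5))
E
```

```text
t 22.45 at [ 472.1 -255.9   14.5] psi 5.1 w 50.3 F [-1.2 -0.5  2.9]
(609.5, 88, 100, 5) [ 16.73 -33.03  -8.56] [ 0.    -0.     0.001]
```

arm_command(motion=[4,0,0,-1,0,0,0,4,0,0,-3.5,0,0,0,4,0.1,-1,-7,0,0,0,4,0.3,-3.5,-9,0,0,0,4,0.8,-7.5,-9,0,0,0,4,2,-11.5,-9,0,0,0,4,3.8,-15.5,-9,0,0,0,4,6,-19,-9,0,0,0,4,8.3,-22.3,-9,0,0,0,4,10.8,-25.5,-9,0,0,0])

```text
clock: 23.45
eef_pos: [0.5572, 0.0097, 0.1047]
eef_rot: [3.138, 0.14, 0.0]
ft_force: [0.8, -0.2, -0.1]
grip_width: 0.0506
gripper_force: 30.0
```

arm_command(motion=[4,2.5,-3.2,0,0,0,0,4,4.5,-6,0,0,0,0,4,5.7,-7.2,0,0,0,0,4,6,-7.5,1.5,0,0,0,4,6,-7.5,3.5,0,0,0,4,6,-7.5,5.5,0,0,0,4,6,-7.5,7,0,0,0,4,6,-7.5,7,0,0,0,4,6,-7.5,7,0,0,0])

```text
clock: 24.35
eef_pos: [0.6097, 0.0874, 0.034]
eef_rot: [3.138, 0.138, -0.001]
ft_force: [-0.5, -0.7, 0.3]
grip_width: 0.0502
gripper_force: 30.0
```

```bash
python3 - <<'E'
from h import *
go((610.5,88,16.5,5))
E
```

```text
t 24.35 at [609.7  87.4  34. ] psi 5.1 w 50.2 F [-0.5 -0.7  0.3]
(610.5, 88, 16.5, 5) [ 0.08 -0.05  1.75] [0.    0.001 0.001]
```

arm_command(motion=[4,0.1,-0.05,0.5,0,0,0,4,0.1,-0.05,1.2,0,0,0,4,0.1,-0.05,1.6,0,0,0,4,0.1,-0.05,1.7,0,0,0,4,0.1,-0.05,1.7,0,0,0])

```text
clock: 24.85
eef_pos: [0.6109, 0.0885, 0.017]
eef_rot: [-3.138, -0.139, 0.0]
ft_force: [0.7, 0.4, -0.5]
grip_width: 0.0506
gripper_force: 30.0
```

arm_command(motion=[4,0,0,0.05,0,0,0,4,0,0,0.1,0,0,0,4,0,0,0.15,0,0,0,4,0,0,0.15,0,0,0])

```text
clock: 25.25
eef_pos: [0.6113, 0.0885, 0.0164]
eef_rot: [-3.138, -0.139, -0.001]
ft_force: [-1.0, -0.1, 3.7]
grip_width: 0.0505
gripper_force: 30.0
```

arm_command(motion=[5.5,0,0,-0.05,0,0,0,6.5,0,0,-0.05,0,0,0,7.5,0,0,0,0,0,0,8.5,0,0,0,0,0,0,8.7,0,0,0,0,0,0,8.7,0,0,-1,0,0,0,8.7,0,0,-4,0,0,0,8.7,0,0,-8,0,0,0,8.7,0,0,-12,0,0,0,8.7,0,0,-16,0,0,0])

```text
clock: 26.25
eef_pos: [0.6108, 0.0885, 0.1782]
eef_rot: [-3.138, -0.139, -0.001]
ft_force: [0.4, -0.4, 0.3]
grip_width: 0.0869
gripper_force: 0.0
```

arm_command(motion=[8.7,-2,4,0,0,0,0,8.7,-4,9,0,0,0,0,8.7,-6,14,0,0,0,0,8.7,-8,19,0,0,0,0,8.7,-10,24,0,0,0,0,8.7,-12,29,0,0,0,0,8.7,-13,33,0,0,0,0,8.7,-13,33,0,0,0,0,8.7,-13,33,0,0,0,0])

```text
clock: 27.15
eef_pos: [0.5102, -0.2533, 0.1762]
eef_rot: [3.139, 0.134, 0.001]
ft_force: [0.8, 0.1, -0.4]
grip_width: 0.087
gripper_force: 0.0
```

```bash
python3 - <<'E'
from h import *
go((510,-250,180,5))
for n in("top","side"):
    p,d,k=grab(n); P=cloud(d,k)
    for s,c,h in [("cup",(.61,.088),.065),("brown",(.502,.168),.063),("orange",(.494,.259),.1),("yellow",(.703,-.087),.063),("redcap",(.758,.181),.058)]: print(n,s,*capz(P,c,h,.025 if s=="brown" else .035))
    hsv=cv2.cvtColor(p,cv2.COLOR_RGB2HSV); m=near(P,(.51,.08),.07,.02,.06)
    g=m&(hsv[...,0]>45)&(hsv[...,0]<90)&(hsv[...,1]>80); g=cv2.morphologyEx(g.astype(np.uint8),cv2.MORPH_CLOSE,np.ones((9,9)))>0
    print("box",rect(g,.049,k)); print("pile",rect(m,.033,k))
    cv2.imwrite(f"pics/f_{n}.png",p[...,::-1])
E
```

```text
t 27.15 at [ 510.2 -253.3  176.2] psi 4.9 w 87.0 F [ 0.8  0.1 -0.4]
(510, -250, 180, 5) [ 0.   -0.33 -0.38] [ 0.    -0.    -0.002]
top cup 331 [609.3  88.7  28.9  65. ]
top brown 44 [501.  168.8  10.2  63.5]
top orange 134 [493.8 257.6  17.4  99.6]
top yellow 332 [703.6 -88.   29.1  62.8]
top redcap 82 [758.6 181.2  14.5  58.7]
box [507.8  79.6  34.3  88.2   4.5]
pile [509.5  78.7  65.6 104.7   5.1]
side cup 375 [608.9  90.9  29.9  62.1]
side brown 79 [500.5 170.4  11.3  60.9]
side orange 227 [494.  258.9  17.7  97.1]
side yellow 262 [703.8 -88.1  32.4  60. ]
side redcap 111 [759.  180.9  16.1  56.7]
box [506.1  87.2  36.2  97.3   5.8]
pile [506.6  82.4  67.2 122.6   5. ]
```

View pics/f_side.png

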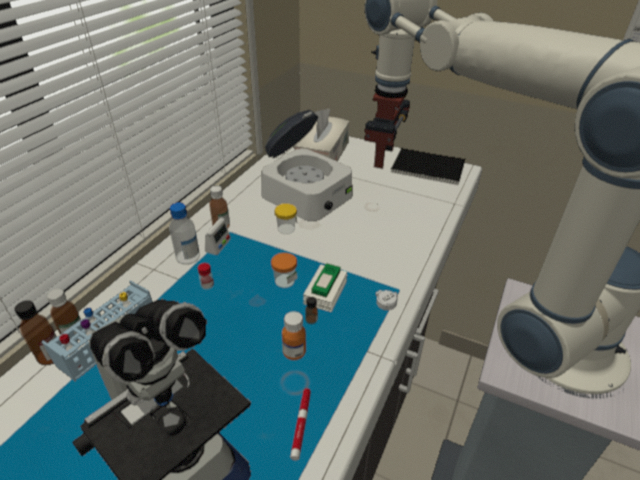

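View pics/f_top.png

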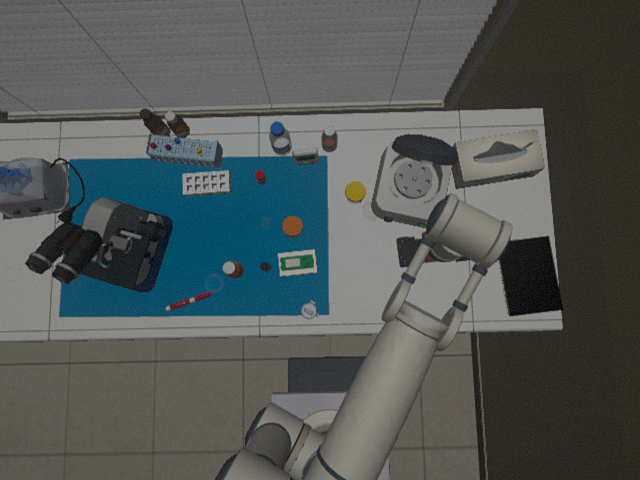

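The final views show everything in place. In the top view the box is at (297,263), brown bottle at (265,266), orange bottle at (233,269) and cup at (292,226). All are within about 2 mm of target, the bystanders have not moved, and the gripper is clear.

```bash
python3 -c "
from plant import env
print(env.job_done())"
```

```text
the job is handed in; nothing more can be done
None
```

The job is handed in after about 27 s of robot time: the box, both bottles and the cup were placed in the order asked, all standing within about 2 mm of target by the top camera, with the bystanders where they were.

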